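Take the empty bin down from the bench rail

TASK

Take the empty bin off the bench rail: swing its front up until the toe comes out from under the rail, then lift its lip off the rail, and stand the bin upright inside the white tray. Do not wrench it off by force or let it fall, leave the stocked bin hanging as it is, and leave the jar and the slide box where they are.

Things in the scene. Friction and masses are not known exactly. Their poses are not given: they have to be found in the camera images.
- empty_bin: Open, empty light-grey plastic bin hung on the rail, 0.15 to 0.31 kg: 130 mm deep (x, front to rail), 120 wide (y), walls 4 mm. Origin: centre of underside, z up; hangs level 85 mm above the bench. Front wall (x = -65) 60 mm high, sides 58 high in front sloping up to 80 in the rear half, back 85. A spacer behind the back wall (x 65 to 71, z 41 to 60) bears on the rail's front face.
- empty_bin_rim (a point): Centre of the top of the empty bin's front rim, at (-60, 0, 60) mm of the bin. The rim is the top 26 mm of the front wall, 10 mm thick (x -65 to -55) and as wide as the bin; it can be pinched from above with one finger inside the bin.
- empty_bin_toe (a point): Tip of the toe, at (78, 0, 44) mm of the bin. Toe 6 mm thick, 110 wide; while the bin hangs it lies 3 mm below the rail's underside and 7 mm in under it, so that a straight lift jams. It comes free when the bin's front is swung up about 20 to 35 degrees (a positive turn about the bin's y) about point empty_bin_turn; 28 is comfortable.
- empty_bin_turn (a point): Where the bin turns: inner corner of lip and bridge, at (81, 0, 80) mm of the bin, lying on the rail's top rear edge while hung. The bridge (z 80 to 85, 110 wide) rests on the rail's top. The slot between back wall and lip is 16 mm, the rail 10, so the bin can and must slide towards the rail (its x) as it swings: about 5 mm at 28 degrees.
- empty_bin_lip (a point): Middle of the lip's lower edge, at (83, 0, 71) mm of the bin. The lip (x 81 to 85) hangs from the bridge behind the rail, reaching 9 mm below the rail's top; with the front swung up it must rise about 10 mm to come off, then the bin can be drawn away to its front.
- rail: Fixed flat stainless rail, 440 mm long (its y), 10 thick (its x), 30 high, top 165 mm above the bench, on two round posts 22 mm thick behind it, 198 mm either side of the middle. Origin on the bench under the rail's middle; the bins hang on its -x side, their axes parallel to the rail's. Nothing is behind or above it between the posts.
- tray: Fixed shallow white plastic autoclave tray on the bench, inside 230 mm (its x) by 280 (its y), floor 3 mm thick, flanged rim 20 mm high, overall 254 by 304. Origin: centre of its underside, z up, x roughly away from the robot.
- stocked_bin: The other bin on the rail, same shape, colour and frame, full of white-capped tubes standing up to 80 mm above its underside. To be left hanging; at least 20 mm lie between the two bins.
- jar: Loose amber screw-cap jar, 60 mm in diameter, 75 mm high, standing on the bench. Origin at the centre of its underside. To be left alone.
- slide_box: Loose closed slide box of white plastic, 75 mm (its x) by 95 (its y), 32 mm high, lying on the bench in front of the rail. Origin at the centre of its underside. To be left alone.
Not all that is in view belongs to the job. Leave any purple or yellow look-alike of the empty_bin alone.

How it is judged:
By the outcome, as a careful person would: the job done as asked, in the order asked, and still so for the second after the job is handed in, with the robot touching nothing.
It also fails if it takes over 45 s, if anything falls off the work surface, if the arm or the gripper's body presses on something with over 40 N, if the wrist force passes 120 N, or if a joint passes its speed limit or range.

ROBOT

A 7-joint arm with a two-finger parallel gripper is mounted at the origin on the work surface. World frame = base frame: x ahead of the robot, y to its left, z up, the work surface at z = 0. Lengths are in m, angles in rad, forces in N, time in s.
With the tool pointing down it reaches from about 0.425 to 0.875 m from the base axis. Payload 4.7 kg.
Tool frame: the origin (TCP) lies on the centre line of the jaws, within the pads' length; the fingertips stand 14 mm ahead of it and the grasp point (between the pads) lies 5 mm behind it; z points along the fingers, x is the direction in which the jaws open and shut, and the axes are right-handed (so a half turn about z gives the same grasp; the last joint's range is limited). The gripper opens to 87 mm and grips with 3 to 60 N. Pads are 19 mm wide; open, the fingers measure 117 mm over their backs; the gripper's body (75 mm by 190 mm) begins 51 mm behind the grasp point.
Start: joints at [-1.255, 0.321, -0.07, 1.45, 0.023, 1.371, -0.057], TCP at [0.193, 0.621, 0.237] pointing down, gripper open.
Joint ranges: [-2.86, 2.86], [-0.3, 2.09], [-1.38, 1.24], [0.06, 2.45], [-1.56, 4.7], [0.09, 2.05], [-2.69, 2.69]. Speed limits (rad/s): [2.57, 2.57, 3.14, 3.14, 3.14, 3.14, 3.14].

INTERFACE

Orientations are given as a rotation vector (axis times angle).
In Python, from bench import ctrl gives the robot as it stands.
- The arm moves only by the tool drive_tool, never from a script. Its argument "rows" is a list that holds one entry, the list of rows, each a list of 5 numbers: the shift along the tool's x, y, z scaled (see below), then the turn about the tool's z scaled (see below), then the closure in counts, from 0 (fully open) to 255 (shut). In form: [[[dx, dy, dz, spin, jaw], ...]]. A call has 1 to 20 rows; each row is the pose to reach, as a shift and turn from the pose commanded when the call began, along the tool's axes at that moment, turning the shorter way round; what a row does not reach only later rows make up. The controller multiplies each number of a shift by 300 mm and each number of a turn by pi rad. A row lasts 1/8 s, in which the tool goes at most 62.5 mm and 10.7 degrees, less where a joint would pass 70% of its speed; a pose out of reach is approached as far as the arm can. A call with a number of a shift or a turn outside -1 to 1 is refused whole. A call with a gripper value outside its range is refused whole. The fingers move at their own pace and stop on an object; "grip_force" is the grip in N (left out, the last holds). Time passes only in rows, so rows that repeat a pose let the fingers close. It gives the time, the measured TCP pose, the force and the opening at its end, in the units of the state.
- ctrl.get_state(): the state, without advancing time (a new reading comes with each control period).
- ctrl.get_image(name): name is "side" or "top"; returns a dict with "img" (384x512x3 uint8, blue, green, red), "camera_matrix" (3x3 intrinsics, pixels), "R" (3x3) and "t" (3): a world point X has camera coordinates R X + t. Camera axes: x right, y down, z forward; pixel columns grow to the right and rows downward; lengths in m; the calibration is good to about 2 mm. A picture is of the moment at which its call begins. There is no depth.
- ctrl.close_job(): hands the job in, once; it reports no verdict.
The state is a dict: "time": time; "joint_positions": joint angles; "qd": joint speeds; "joint_torque": joint torques, N m; "position": TCP position; "tool_rot": TCP orientation; "ft_force": force on the tool from outside, world axes, zero at the start; "torque": the same for the moment, N m; "grip_width": opening from 0.0 (shut) to 1.0 (fully open).
Only numpy, scipy, OpenCV 4.12 (cv2) and the standard library are available. Lean on these libraries where they do the work, as an engineer would, in place of code of your own. Each camera call takes 0.05 s, during which the arm holds its last target.

## Working session

There is one attempt and no reset: what is moved stays moved. The work goes in short steps, Python scripts to look and compute and a tool call to move; the robot and the scene stay as the last step left them, time stands still between calls to the robot, and variables do not carry over. Pictures are saved under pics/ and viewed, and the job is handed in when it is done.

Besides the shell and the picture viewer there is one more tool, called after ">>>" in YAML: its name, and indented under it one key for each argument. drive_tool: Moves the arm, as the interface text tells. Its arguments: {"type":"object","properties":{"rows":{"type":"array"},"grip_force":{"type":"number"}},"required":["rows"]}

```bash
ls; mkdir -p pics
python3 - <<'E'
from bench import ctrl
import cv2,numpy as np,json
s=ctrl.get_state();print({k:np.round(v,3).tolist() for k,v in s.items()})
for n in("side","top"):
    d=ctrl.get_image(n);cv2.imwrite(f"pics/{n}0.png",d["img"])
    print(n,np.round(d["camera_matrix"],1).tolist(),np.round(d["R"],4).tolist(),np.round(d["t"],4).tolist())
E
```

```text
pics
{'time': 0.0, 'joint_positions': [-1.255, 0.322, -0.07, 1.452, 0.023, 1.371, -0.057], 'qd': [0.001, 0.0, -0.002, -0.001, 0.001, -0.0, -0.001], 'joint_torque': [-0.0, -49.13, -0.404, -31.253, -0.064, 0.044, 0.0], 'position': [0.193, 0.62, 0.235], 'tool_rot': [2.529, 1.862, -0.002], 'ft_force': [0.242, -0.524, -0.048], 'torque': [-0.009, -0.018, -0.013], 'grip_width': 0.998}
side [[448.9, 0.0, 251.2], [0.0, 448.9, 194.3], [0.0, 0.0, 1.0]] [[0.993, -0.118, 0.004], [-0.064, -0.5667, -0.8214], [0.0992, 0.8154, -0.5703]] [-0.5364, 0.1974, 1.1809]
top [[349.4, 0.0, 257.0], [0.0, 349.4, 188.9], [0.0, 0.0, 1.0]] [[-0.0263, -0.9996, -0.0099], [-0.9822, 0.0277, -0.1859], [0.1861, 0.0049, -0.9825]] [0.1249, 0.5887, 1.0682]
```

View pics/side0.png

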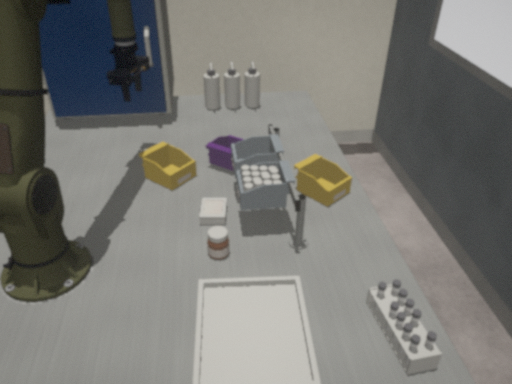

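View pics/top0.png

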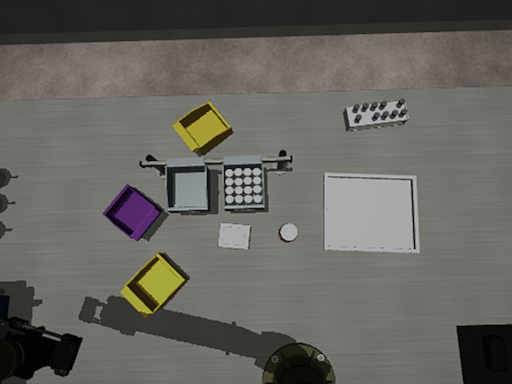

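The empty bin is the light-grey one at top (188,187) and side (258,150). The stocked bin, full of white caps, is at top (243,183) and side (262,183). The purple bin at top (132,212) and the yellow bins at (203,127) and (154,285) are look-alikes standing on the bench. I'll confirm this in enlarged crops.

Run:
```python
import cv2
a=cv2.imread('pics/top0.png')[140:250,130:310];cv2.imwrite('pics/top0c.png',cv2.resize(a,None,fx=4.4,fy=4.4,interpolation=cv2.INTER_CUBIC))
a=cv2.imread('pics/side0.png')[120:250,200:330];cv2.imwrite('pics/side0c.png',cv2.resize(a,None,fx=4.6,fy=4.6,interpolation=cv2.INTER_CUBIC))
```

```text
(no output)
```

View pics/top0c.png

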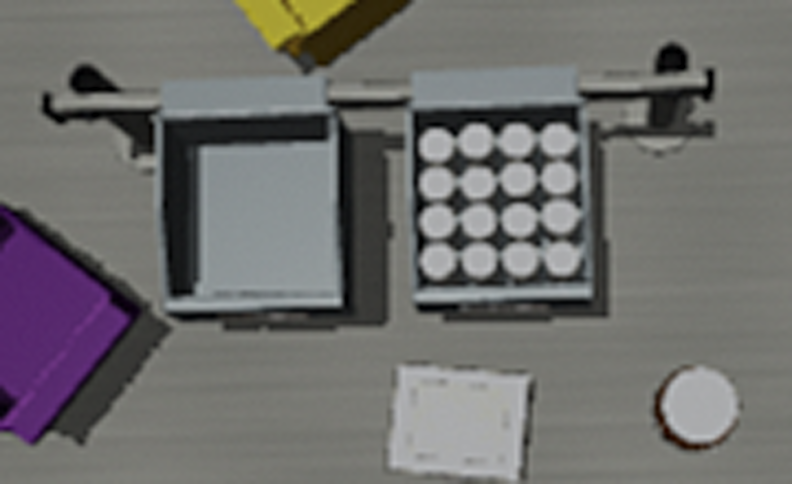

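View pics/side0c.png

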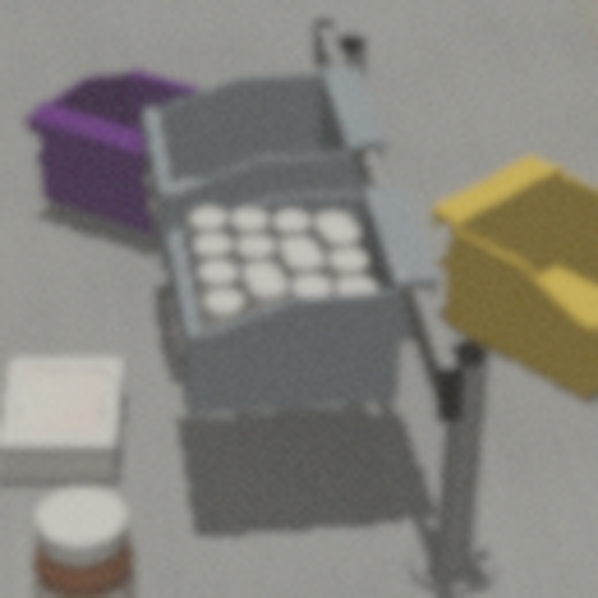

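Top crop: the empty bin is the left one, with its floor visible and its bridge on the rail. The stocked bin is on the right. The side crop agrees: the empty bin is the farther one. Now I'll triangulate the corners.

```bash
cat > h.py <<'E'
import numpy as np,cv2
from bench import ctrl
C={}
def cams():
    for n in("side","top"): C[n]=ctrl.get_image(n)
    return C
def ray(n,p):
    d=C[n];R,t,K=map(np.array,(d["R"],d["t"],d["camera_matrix"]))
    v=R.T@np.linalg.solve(K,[p[0],p[1],1]);return -R.T@t,v/np.linalg.norm(v)
def plane(n,p,z):
    o,v=ray(n,p);return o+v*(z-o[2])/v[2]
def tri(pt,ps):
    A=np.zeros((3,3));b=np.zeros(3);L=[]
    for n,p in(("top",pt),("side",ps)):
        o,v=ray(n,p);P=np.eye(3)-np.outer(v,v);A+=P;b+=P@o;L.append((o,P))
    X=np.linalg.solve(A,b);return X,[np.linalg.norm(P@(X-o))*1e3 for o,P in L]
def proj(n,X):
    d=C[n];c=np.array(d["R"])@X+d["t"];q=np.array(d["camera_matrix"])@c;return q[:2]/q[2]
E
python3 - <<'E'
from h import *
np.set_printoptions(precision=4,suppress=True)
cams()
T=lambda x,y:(130+(x+.5)/4.4-.5,140+(y+.5)/4.4-.5)
S=lambda x,y:(200+(x+.5)/4.6-.5,120+(y+.5)/4.6-.5)
for nm,a,b,z in[("front rim +y out",(166,303),(148,110),.145),("front rim -y out",(342,300),(160,190),.145),("bridge rear +y",(165,82),(345,70),.17),("bridge rear -y",(325,77),(382,141),.17),("bridge front -y",(328,108),(360,150),.17),
 ("stocked rim +y",(415,297),(168,212),.145),("stocked rim -y",(590,294),(185,332),.145),("st bridge rear +y",(412,72),(388,187),.17),("st bridge rear -y",(578,68),(437,278),.17),
 ("rail -y",(712,84),(455,385),.165),("rail +y",(45,105),(322,25),.165),("jar top",(700,400),(82,512),.075)]:
    print(nm,*tri(T(*a),S(*b)),"plane",plane("top",T(*a),z))
print("tray outer corners top", [plane("top",p,.02) for p in((324,173),(416,175),(418,252),(324,250))])
print("tray side",[plane("side",p,.02) for p in((199,278),(302,277))])
for p in((200,282),(297,282)):print(p)
print("slide",[plane("top",T(*p),.032) for p in((398,362),(532,375),(520,480),(388,470))])
E
```

```text
front rim +y out [0.5225 0.3734 0.1429] [np.float64(1.8688377496667423), np.float64(1.8688377496668906)] plane [0.5241 0.3729 0.145 ]
front rim -y out [0.5207 0.2551 0.1471] [np.float64(1.883985616377988), np.float64(1.883985616377848)] plane [0.5228 0.2554 0.145 ]
bridge rear +y [0.6646 0.3702 0.1691] [np.float64(4.944606161569469), np.float64(4.944606161569504)] plane [0.6695 0.3701 0.17  ]
bridge rear -y [0.6684 0.263  0.1702] [np.float64(1.3338491500657756), np.float64(1.333849150065437)] plane [0.6698 0.2631 0.17  ]
bridge front -y [0.6512 0.2619 0.1644] [np.float64(1.2220306123860152), np.float64(1.2220306123861584)] plane [0.6484 0.261  0.17  ]
stocked rim +y [0.5206 0.2052 0.1599] [np.float64(0.8596222709986098), np.float64(0.8596222709983474)] plane [0.5235 0.2068 0.145 ]
stocked rim -y [0.5206 0.0902 0.1462] [np.float64(1.4936356978721226), np.float64(1.493635697872096)] plane [0.5223 0.0902 0.145 ]
st bridge rear +y [0.6659 0.2049 0.1705] [np.float64(5.371451559892626), np.float64(5.371451559892603)] plane [0.6716 0.2049 0.17  ]
st bridge rear -y [0.6705 0.094  0.1708] [np
[... 176 characters left out ...]
98810134)] plane [0.6589 0.0046 0.165 ]
rail +y [0.657  0.4523 0.1632] [np.float64(0.8081030758071913), np.float64(0.8081030758071188)] plane [0.6573 0.4518 0.165 ]
jar top [0.4529 0.0145 0.0769] [np.float64(1.746726700899224), np.float64(1.7467267008991165)] plane [0.4548 0.0143 0.075 ]
tray outer corners top [array([ 0.6466, -0.1163,  0.02  ]), array([ 0.631 , -0.4216,  0.02  ]), array([ 0.3791, -0.4001,  0.02  ]), array([ 0.3933, -0.1006,  0.02  ])]
tray side [array([ 0.3963, -0.097 ,  0.02  ]), array([ 0.6547, -0.1232,  0.02  ])]
(200, 282)
(297, 282)
slide [array([0.4914, 0.2312, 0.032 ]), array([0.4792, 0.133 , 0.032 ]), array([0.4036, 0.1434, 0.032 ]), array([0.4133, 0.2389, 0.032 ])]
```

```bash
cat >> h.py <<'E'
from scipy.spatial.transform import Rotation as Rr
def rel(target,yaw_deg=None,quiet=False):
    s=ctrl.get_state();R=Rr.from_rotvec(s["tool_rot"]).as_matrix();p=np.array(s["position"])
    d=R.T@(np.array(target)-p)/.3
    yaw=np.degrees(np.arctan2(R[1,0],R[0,0]))
    sp=0 if yaw_deg is None else -((yaw_deg-yaw+180)%360-180)/180
    print("pos",p.round(4),"yaw",round(yaw,2),"tilt z",R[:,2].round(3),"F",np.round(s["ft_force"],1),"w",round(s["grip_width"]*87,1),"t",round(s["time"],2))
    print("  cmd",d.round(4),"spin",round(sp,4))
E
python3 - <<'E'
from h import *
rel([.558,.3725,.235],90)
E
```

```text
pos [0.1932 0.6203 0.2359] yaw 72.71 tilt z [-0.    -0.001 -1.   ] F [0.3 1.2 0.1] w 87.1 t 0.2
  cmd [-0.4273  1.4067  0.0036] spin -0.0961
```

>>> drive_tool:
  rows:
    - [[-0.05, 0.17, 0, 0, 0], [-0.11, 0.35, 0, 0, 0], [-0.16, 0.53, 0, 0, 0], [-0.21, 0.7, 0, 0, 0], [-0.26, 0.86, 0, 0, 0], [-0.28, 0.92, 0, 0, 0], [-0.28, 0.92, 0, 0, 0]]

```text
time: 1.08
position: [0.4326, 0.4575, 0.2363]
tool_rot: [2.533, 1.859, -0.001]
ft_force: [-0.6, 0.5, 0.4]
grip_width: 0.999
```

Run:
```python
from h import *
rel([.558,.3725,.215],90)
```

```text
pos [0.4326 0.4575 0.2363] yaw 72.56 tilt z [-0. -0. -1.] F [-0.6  0.5  0.4] w 86.9 t 1.07
  cmd [-0.1451  0.4837  0.071 ] spin -0.0969
```

>>> drive_tool:
  rows:
    - [[-0.04, 0.15, 0, -0.04, 0], [-0.1, 0.32, 0.02, -0.09, 0], [-0.145, 0.45, 0.05, -0.097, 0], [-0.145, 0.484, 0.07, -0.097, 0], [-0.145, 0.484, 0.07, -0.097, 0], [-0.145, 0.484, 0.07, -0.097, 0]]

```text
time: 1.82
position: [0.5552, 0.3768, 0.2158]
tool_rot: [-2.212, -2.228, -0.001]
ft_force: [0.8, 0.7, 0.5]
grip_width: 0.999
```

Run:
```python
from h import *
cams();rel([.558,.3725,.133],90)
for n,(x,y) in(("top",(110,120)),("side",(180,60))):
    a=C[n]["img"][y:y+130,x:x+150];cv2.imwrite(f"pics/{n}1c.png",cv2.resize(a,None,fx=4.2,fy=4.2,interpolation=cv2.INTER_CUBIC))
```

```text
pos [0.5558 0.376  0.2161] yaw 90.36 tilt z [-0.     0.001 -1.   ] F [-0.2  0.1  0.4] w 87.1 t 1.93
  cmd [-0.0122  0.0071  0.2771] spin 0.002
```

View pics/top1c.png

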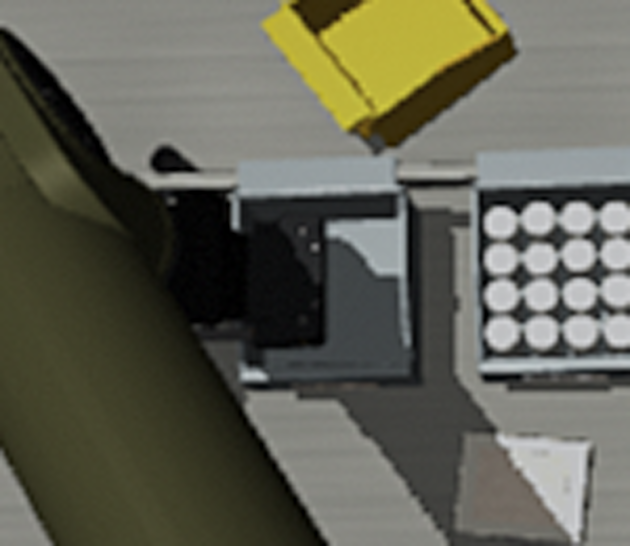

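View pics/side1c.png

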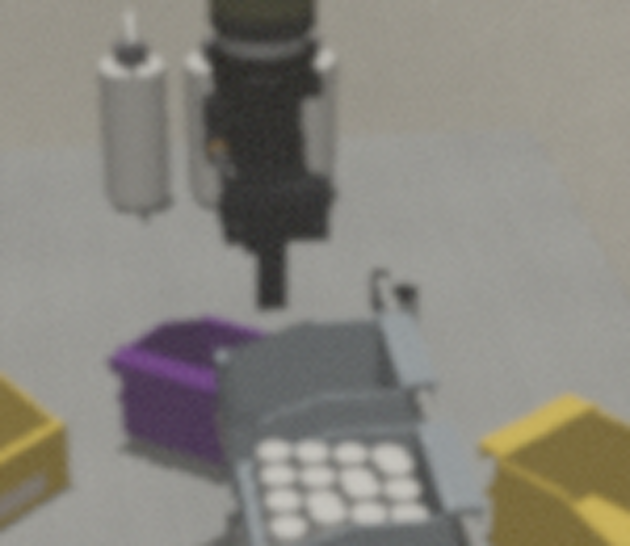

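The gripper sits above the +y side wall: the top crop shows the wall at crop x≈240, under the body's left part. I'll descend with the jaws astride the wall and close gently.

>>> drive_tool:
  rows:
    - [[-0.012, 0.007, 0.08, 0, 0], [-0.012, 0.007, 0.17, 0, 0], [-0.012, 0.007, 0.24, 0, 0], [-0.012, 0.007, 0.275, 0, 100], [-0.012, 0.007, 0.275, 0, 150], [-0.012, 0.007, 0.275, 0, 180]]
  grip_force: 8

```text
time: 2.68
position: [0.5601, 0.3707, 0.1344]
tool_rot: [2.218, 2.225, 0.003]
ft_force: [0.1, 0.4, -0.1]
grip_width: 0.745
```

Run:
```python
from h import *
cams();rel([.558,.3725,.133],90)
a=C["side"]["img"][90:220,200:330];cv2.imwrite(f"pics/s2c.png",cv2.resize(a,None,fx=4.4,fy=4.4,interpolation=cv2.INTER_CUBIC))
```

```text
pos [0.5602 0.3706 0.1344] yaw 90.18 tilt z [ 0.002  0.001 -1.   ] F [-0.5 -0.   0.7] w 56.7 t 2.77
  cmd [ 0.0064 -0.0072  0.0046] spin 0.001
```

View pics/s2c.png

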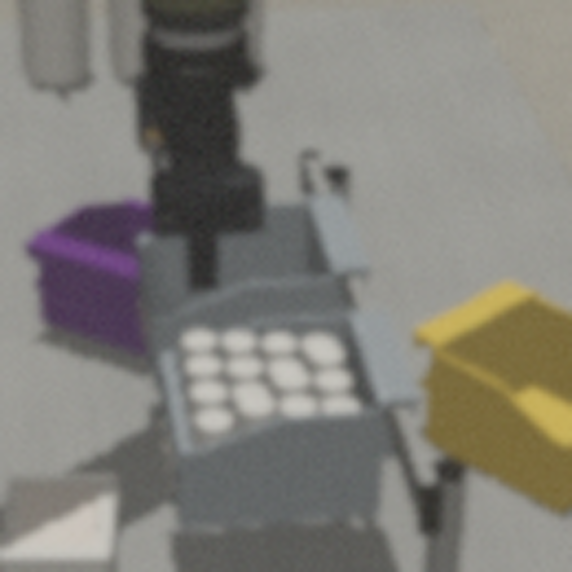

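>>> drive_tool:
  rows:
    - [[0.005, 0, 0, 0, 200], [0.005, 0, 0, 0, 230], [0.005, 0, 0, 0, 245], [0.005, 0, 0, 0, 255], [0.005, 0, 0, 0, 255], [0.005, 0, 0, 0, 255], [0.005, 0, 0, 0, 255], [0.005, 0, 0, 0, 255]]
  grip_force: 12

```text
time: 3.78
position: [0.5595, 0.374, 0.1334]
tool_rot: [-2.215, -2.226, -0.005]
ft_force: [1.3, 5.4, -0.7]
grip_width: 0.043
```

Run:
```python
from h import *
rel([.558,.3725,.133],90)
```

```text
pos [0.5595 0.374  0.1334] yaw 90.27 tilt z [ 0.001  0.003 -1.   ] F [ 1.3  5.4 -0.7] w 3.8 t 3.77
  cmd [-0.0048 -0.0049  0.0012] spin 0.0015
```

>>> drive_tool:
  rows:
    - [[0.004, 0, -0.01, 0, 255], [0.004, -0.004, -0.025, 0, 255], [0.004, -0.007, -0.045, 0, 255], [0.004, -0.009, -0.065, 0, 255], [0.004, -0.009, -0.065, 0, 255]]
  grip_force: 12

```text
time: 4.4
position: [0.5571, 0.3725, 0.1533]
tool_rot: [2.219, 2.224, 0.001]
ft_force: [0.4, 0.2, -2.3]
grip_width: 0.04
```

Run:
```python
from h import *
cams();rel([.558,.3725,.133],90)
a=C["side"]["img"][90:220,200:330];cv2.imwrite(f"pics/s3c.png",cv2.resize(a,None,fx=4.4,fy=4.4,interpolation=cv2.INTER_CUBIC))
```

```text
pos [0.557  0.3726 0.1527] yaw 90.16 tilt z [ 0. -0. -1.] F [ 0.4  1.2 -2.6] w 3.5 t 4.5
  cmd [-0.0003  0.0034  0.0657] spin 0.0009
```

View pics/s3c.png

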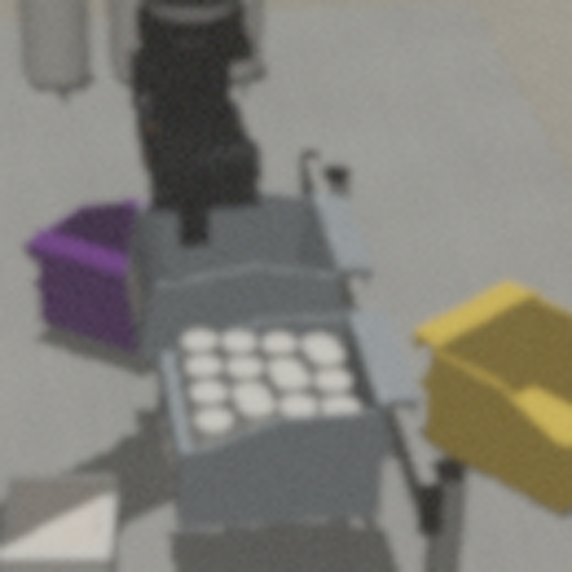

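The front has swung up about 10° at only about 2.5 N, and the bridge is still on the rail (crop (340,230)). Continuing the arc to about 28°.

>>> drive_tool:
  rows:
    - [[0, 0.001, -0.02, 0, 255], [0, 0.002, -0.045, 0, 255], [0, 0.004, -0.067, 0, 255], [0, 0.008, -0.09, 0, 255], [0, 0.013, -0.108, 0, 255], [0, 0.016, -0.12, 0, 255], [0, 0.016, -0.12, 0, 255]]
  grip_force: 12

```text
time: 5.38
position: [0.5619, 0.373, 0.189]
tool_rot: [2.218, 2.225, 0.001]
ft_force: [-0.9, -0.6, -2.3]
grip_width: 0.043
```

Run:
```python
from h import *
cams();rel([.558,.3725,.133],90)
a=C["side"]["img"][90:220,200:330];b=C["top"]["img"][120:250,120:250]
cv2.imwrite(f"pics/s4c.png",cv2.resize(np.hstack([a,b]),None,fx=3,fy=3,interpolation=cv2.INTER_CUBIC))
```

```text
pos [0.5619 0.3728 0.1886] yaw 90.17 tilt z [ 0.  0. -1.] F [ 0.5 -0.2 -2.2] w 3.7 t 5.47
  cmd [-0.0011 -0.0129  0.1853] spin 0.0009
```

View pics/s4c.png

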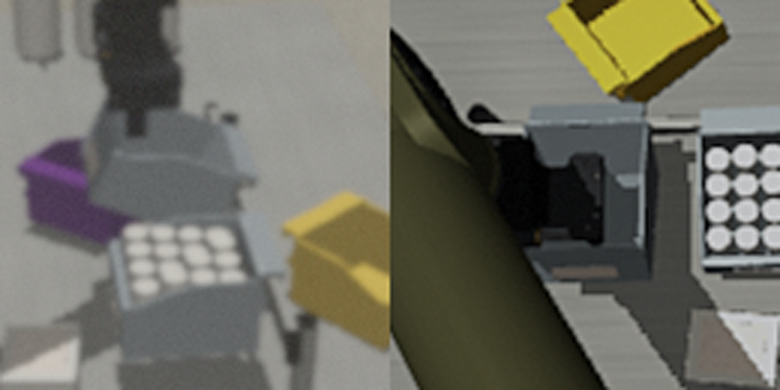

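Run:
```python
from h import *
cams()
cv2.imwrite("pics/s5.png",cv2.resize(C["side"]["img"][110:180,220:295],None,fx=8,fy=8,interpolation=cv2.INTER_CUBIC))
cv2.imwrite("pics/t5.png",cv2.resize(C["top"]["img"][145:225,155:245],None,fx=7,fy=7,interpolation=cv2.INTER_CUBIC))
```

```text
(no output)
```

View pics/s5.png

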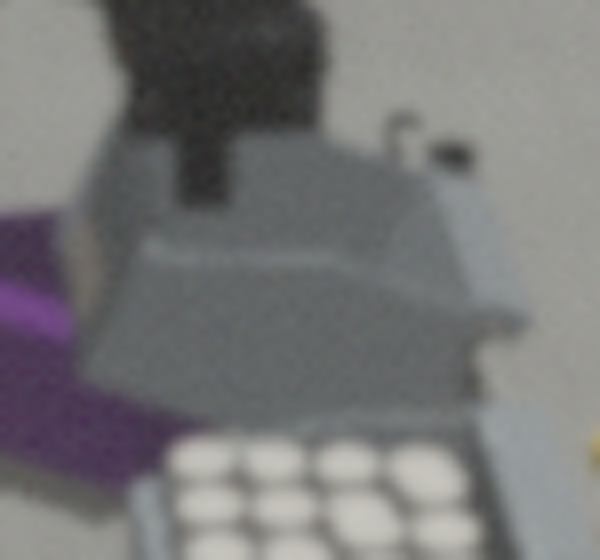

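View pics/t5.png

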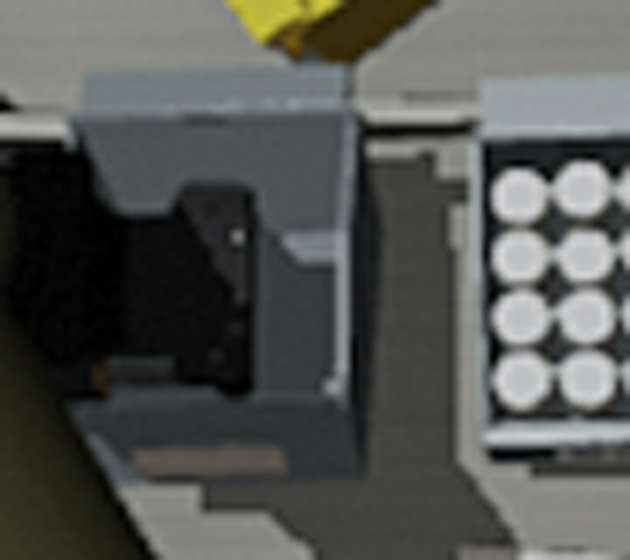

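Run:
```python
from h import *
cams()
S=lambda x,y:(220+(x+.5)/8-.5,110+(y+.5)/8-.5)
def py(p,y):
    o,v=ray("side",p);return o+v*(y-o[1])/v[1]
P={}
for k,p in dict(top=(145,243),bot=(78,375),botmid=(215,425),slope=(340,260),slopetop=(470,308)).items():
    P[k]=py(S(*p),.2555);print(k,P[k].round(4))
print("lip", py(S(525,322),.2605).round(4))
d=P["bot"]-P["top"];print("front wall tilt",np.degrees(np.arctan2(-d[0],-d[2])), np.linalg.norm(d))
d=P["botmid"]-P["bot"];print("bottom tilt",np.degrees(np.arctan2(-d[2],d[0])))
d=P["slope"]-P["top"];print("side top tilt",np.degrees(np.arctan2(-d[2],d[0])))
```

```text
top [0.5298 0.2555 0.2171]
bot [0.5038 0.2555 0.1631]
botmid [0.5554 0.2555 0.1379]
slope [0.6022 0.2555 0.2058]
slopetop [0.652  0.2555 0.1826]
lip [0.6743 0.2605 0.1724]
front wall tilt 25.627490833135322 0.05995144175883544
bottom tilt 25.998059321827366
side top tilt 8.873352339165578
```

The tilt measures about 26° (front wall 25.6°, underside 26.0°), so the toe is clear. I'll add about 2°, firm the grip, then lift slowly.

>>> drive_tool:
  rows:
    - [[0, 0.003, -0.013, 0, 255], [0, 0.003, -0.013, 0, 255], [0, 0.003, -0.013, 0, 255], [0, 0.003, -0.013, 0, 255]]
  grip_force: 50

```text
time: 6.18
position: [0.5621, 0.3729, 0.1924]
tool_rot: [-2.218, -2.225, 0.001]
ft_force: [-3.3, -0.8, -1.6]
grip_width: 0.039
```

>>> drive_tool:
  rows:
    - [[0, 0, -0.015, 0, 255], [0, 0, -0.03, 0, 255], [0, 0, -0.045, 0, 255], [0, 0, -0.06, 0, 255], [0, 0, -0.075, 0, 255], [0, 0, -0.075, 0, 255]]
  grip_force: 50

```text
time: 6.92
position: [0.564, 0.3728, 0.2164]
tool_rot: [2.218, 2.223, 0.005]
ft_force: [0.0, -0.2, -2.5]
grip_width: 0.042
```

Run:
```python
from h import *
cams();rel([.558,.3725,.133],90)
cv2.imwrite("pics/s6.png",cv2.resize(C["side"]["img"][90:180,210:300],None,fx=6,fy=6,interpolation=cv2.INTER_CUBIC))
```

```text
pos [0.5633 0.3727 0.2155] yaw 90.14 tilt z [ 0.001  0.001 -1.   ] F [ 0.7  0.1 -1.8] w 3.0 t 7.03
  cmd [-0.0007 -0.018   0.2749] spin 0.0008
```

View pics/s6.png

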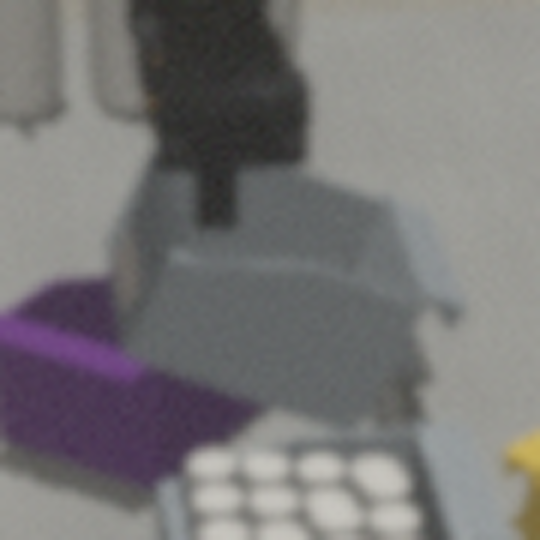

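The bin has lifted about 24 mm as a rigid unit at about 2 N, so the lip is above the rail. Drawing it away to the front, then up.

>>> drive_tool:
  rows:
    - [[0, -0.01, -0.015, 0, 255], [0, -0.04, -0.03, 0, 255], [0, -0.1, -0.04, 0, 255], [0, -0.18, -0.06, 0, 255], [0, -0.27, -0.12, 0, 255], [0, -0.33, -0.2, 0, 255], [0, -0.33, -0.26, 0, 255], [0, -0.33, -0.28, 0, 255], [0, -0.33, -0.28, 0, 255]]
  grip_force: 50

```text
time: 8.15
position: [0.4643, 0.3722, 0.2989]
tool_rot: [2.219, 2.223, 0.001]
ft_force: [1.0, -0.1, -3.2]
grip_width: 0.043
```

Run:
```python
from h import *
cams();rel([.472,-.203,.30],86.5)
cv2.imwrite("pics/s7.png",np.hstack([C["side"]["img"][40:250,120:360],cv2.resize(C["top"]["img"][120:260,120:320],None,fx=1.5,fy=1.5)]))
```

```text
pos [0.4638 0.372  0.2977] yaw 90.12 tilt z [-0.001 -0.001 -1.   ] F [-0.3  0.2 -2.7] w 4.0 t 8.25
  cmd [-1.9166  0.0232 -0.0049] spin 0.0201
```

View pics/s7.png

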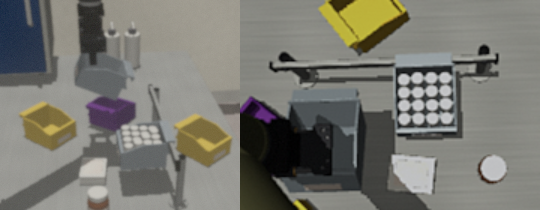

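The bin is off the rail and hanging clear. The stocked bin is still on the rail at right, and the slide box and jar haven't moved. Carrying it towards the tray.

>>> drive_tool:
  rows:
    - [[-0.04, 0, 0, 0, 255], [-0.12, 0, 0, 0, 255], [-0.24, 0, 0, 0, 255], [-0.37, 0, 0, 0, 255], [-0.5, 0, 0, 0, 255], [-0.63, 0, 0, 0, 255], [-0.76, 0, 0, 0, 255], [-0.87, 0, 0, 0, 255], [-0.93, 0, 0, 0, 255], [-0.95, 0, 0, 0, 255]]

```text
time: 9.5
position: [0.4642, 0.0861, 0.2991]
tool_rot: [-2.22, -2.222, -0.001]
ft_force: [-0.7, -0.2, -2.4]
grip_width: 0.041
```

>>> drive_tool:
  rows:
    - [[-0.04, 0, 0, 0, 255], [-0.12, 0.01, 0, 0.005, 255], [-0.24, 0.01, 0, 0.01, 255], [-0.37, 0.02, 0, 0.015, 255], [-0.5, 0.02, 0, 0.02, 255], [-0.63, 0.023, 0, 0.02, 255], [-0.76, 0.023, 0, 0.02, 255], [-0.87, 0.023, 0, 0.02, 255], [-0.94, 0.023, 0, 0.02, 255], [-0.965, 0.023, 0, 0.02, 255], [-0.965, 0.023, 0, 0.02, 255]]

```text
time: 10.88
position: [0.472, -0.2022, 0.2988]
tool_rot: [-2.287, -2.153, 0.0]
ft_force: [0.4, 0.1, -2.1]
grip_width: 0.043
```

Run:
```python
from h import *
cams();rel([.472,-.203,.15],86.5)
cv2.imwrite("pics/s8.png",np.hstack([C["side"]["img"][90:,130:400],C["top"]["img"][90:,250:512]]))
```

```text
pos [ 0.4724 -0.2009  0.2988] yaw 86.65 tilt z [-0.     0.001 -1.   ] F [ 0.2 -0.9 -3.1] w 3.6 t 10.97
  cmd [-0.0074 -0.0007  0.4961] spin 0.0009
```

View pics/s8.png

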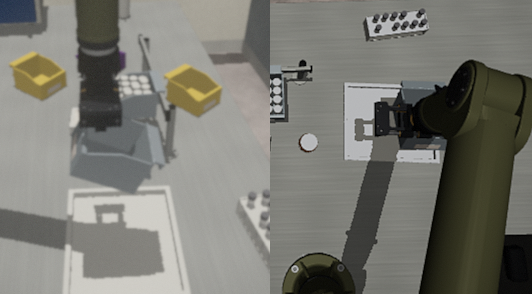

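Run:
```python
from h import *
cams()
cv2.imwrite("pics/s9.png",cv2.resize(C["side"]["img"][180:300,185:315],None,fx=5,fy=5,interpolation=cv2.INTER_CUBIC))
```

```text
(no output)
```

View pics/s9.png

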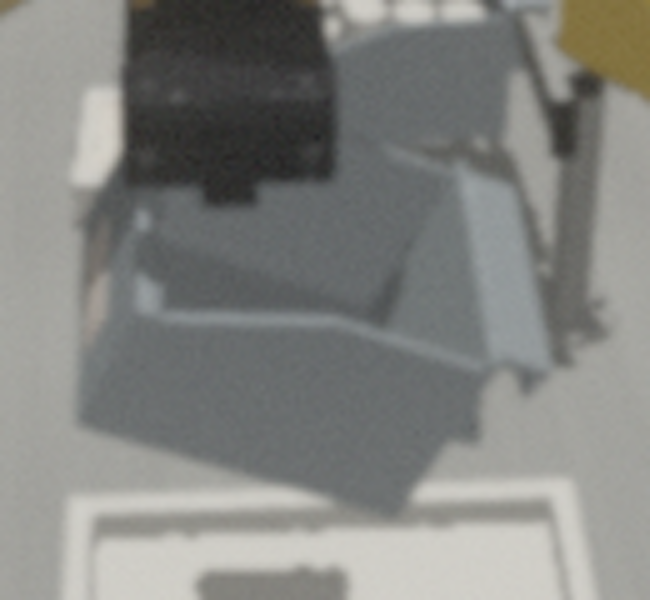

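Run:
```python
from h import *
cams();s=ctrl.get_state();R=Rr.from_rotvec(s["tool_rot"]).as_matrix();tx=R[:,0];p=np.array(s["position"])
q=p-tx*.118
S=lambda x,y:(185+(x+.5)/5-.5,180+(y+.5)/5-.5)
def pl(pp):
    o,v=ray("side",pp);return o+v*((q-o)@tx)/(v@tx)
A,B,T=[pl(S(*a)) for a in((79,424),(405,515),(137,316))]
print("frontbot",A.round(4),"backbot",B.round(4),"fronttop",T.round(4))
d=B-A;print(np.linalg.norm(d),"tilt",np.degrees(np.arctan2(-d[2],np.hypot(d[0],d[1]))))
d=T-A;print(np.linalg.norm(d),"tilt",np.degrees(np.arctan2(d[0],d[2])));print("tcp",p,"rel back",B-p)
```

```text
frontbot [ 0.4094 -0.3156  0.2724] backbot [ 0.5283 -0.3225  0.2193] fronttop [ 0.4325 -0.317   0.3226]
0.13039579853813743 tilt 24.050186327976014
0.05520346337956951 tilt 24.735419587616207
tcp [ 0.47239941 -0.20109384  0.29897246] rel back [ 0.05588483 -0.12143842 -0.07967128]
```

The bin is still tilted about 24.5°, back edge about 80 mm below the TCP. I'll shift +40 mm in x so it lands centrally, and descend to just above contact.

>>> drive_tool:
  rows:
    - [[-0.003, 0.03, 0.03, 0, 255], [-0.003, 0.07, 0.1, 0, 255], [-0.003, 0.11, 0.2, 0, 255], [-0.003, 0.133, 0.31, 0, 255], [-0.003, 0.133, 0.42, 0, 255], [-0.003, 0.133, 0.52, 0, 255], [-0.003, 0.133, 0.59, 0, 255], [-0.003, 0.133, 0.64, 0, 255], [-0.003, 0.133, 0.66, 0, 255], [-0.003, 0.133, 0.66, 0, 255]]

```text
time: 12.42
position: [0.5122, -0.2053, 0.1009]
tool_rot: [2.287, 2.154, -0.0]
ft_force: [0.2, 0.3, -2.1]
grip_width: 0.045
```

Run:
```python
from h import *
cams();rel([.512,-.203,.083],86.5)
cv2.imwrite("pics/s10.png",cv2.resize(C["side"]["img"][240:384,180:330],None,fx=4,fy=4,interpolation=cv2.INTER_CUBIC))
```

```text
pos [ 0.5127 -0.2055  0.1018] yaw 86.57 tilt z [ 0.002 -0.    -1.   ] F [ 0.8  0.3 -2.4] w 3.8 t 12.53
  cmd [ 0.0082 -0.0029  0.0626] spin 0.0004
```

View pics/s10.png

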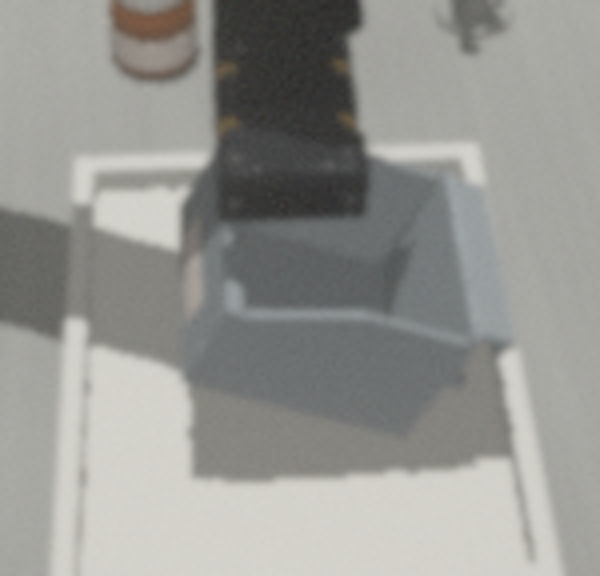

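The bin hangs inside the tray outline, with its back-bottom corner at crop (405,432) and its lip at (490,340) just inside the right rim. Lowering slowly to touch.

>>> drive_tool:
  rows:
    - [[0, -0.01, 0.015, 0, 255], [0, -0.015, 0.03, 0, 255], [0, -0.015, 0.042, 0, 255], [0, -0.015, 0.054, 0, 255], [0, -0.015, 0.054, 0, 255]]

```text
time: 13.15
position: [0.5076, -0.205, 0.0847]
tool_rot: [2.287, 2.154, -0.0]
ft_force: [-0.3, 1.2, -2.1]
grip_width: 0.04
```

>>> drive_tool:
  rows:
    - [[0, 0, 0.007, 0, 255], [0, 0, 0.014, 0, 255], [0, 0, 0.014, 0, 255]]

```text
time: 13.52
position: [0.5071, -0.2046, 0.0832]
tool_rot: [-2.285, -2.152, -0.002]
ft_force: [-10.1, 5.2, 19.7]
grip_width: 0.043
```

Contact reached at about 20 N. I'll relax the grip so the wall can pivot, then bring the front down along an arc about the back edge.

>>> drive_tool:
  rows:
    - [[0, 0, 0, 0, 255], [0, 0, 0, 0, 255], [0, -0.01, 0.004, 0, 255], [0, -0.022, 0.012, 0, 255], [0, -0.037, 0.025, 0, 255], [0, -0.037, 0.025, 0, 255]]
  grip_force: 10

```text
time: 14.28
position: [0.496, -0.2045, 0.0726]
tool_rot: [2.287, 2.154, -0.001]
ft_force: [-0.3, -0.3, -2.0]
grip_width: 0.045
```

Run:
```python
from h import *
cams();rel([.512,-.203,.083],86.5)
cv2.imwrite("pics/s11.png",cv2.resize(C["side"]["img"][240:384,180:330],None,fx=4,fy=4,interpolation=cv2.INTER_CUBIC))
```

```text
pos [ 0.4961 -0.2044  0.0727] yaw 86.57 tilt z [-0.001 -0.    -1.   ] F [ 1.  -0.  -1.8] w 3.7 t 14.38
  cmd [ 0.0077  0.0525 -0.0344] spin 0.0004
```

View pics/s11.png

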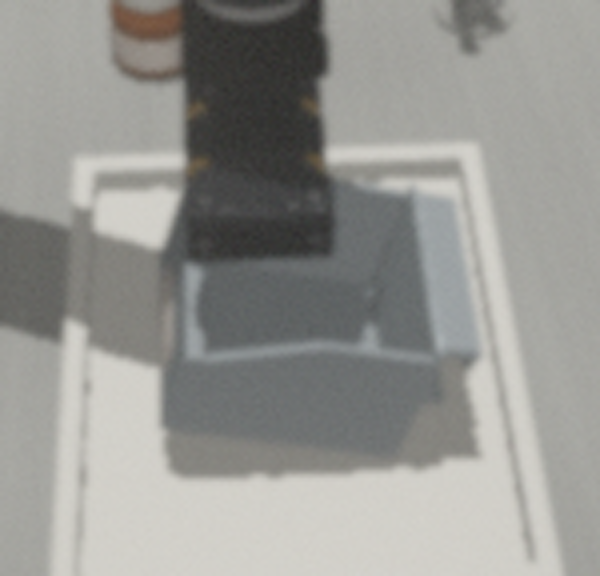

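The tilt is coming down smoothly with only the bin's weight felt. Continuing to level.

>>> drive_tool:
  rows:
    - [[0, -0.014, 0.015, 0, 255], [0, -0.028, 0.03, 0, 255], [0, -0.038, 0.043, 0, 255], [0, -0.046, 0.055, 0, 255], [0, -0.052, 0.064, 0, 255], [0, -0.052, 0.064, 0, 255]]
  grip_force: 8

```text
time: 15.12
position: [0.4805, -0.2032, 0.0536]
tool_rot: [-2.286, -2.153, 0.0]
ft_force: [1.0, 0.1, -0.9]
grip_width: 0.044
```

Run:
```python
from h import *
cams();rel([.512,-.203,.083],86.5)
cv2.imwrite("pics/s12.png",cv2.resize(C["side"]["img"][240:384,180:330],None,fx=4,fy=4,interpolation=cv2.INTER_CUBIC))
```

```text
pos [ 0.4806 -0.2032  0.0537] yaw 86.57 tilt z [-0.001  0.    -1.   ] F [-0.3 -0.3 -2.1] w 4.2 t 15.22
  cmd [ 0.0071  0.1045 -0.0977] spin 0.0004
```

View pics/s12.png

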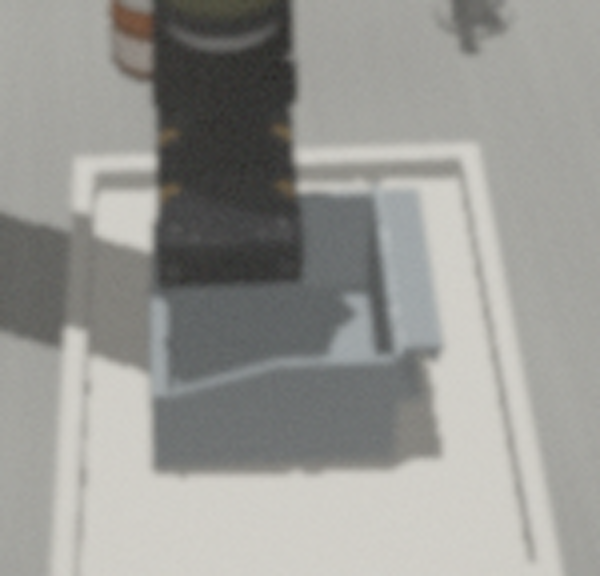

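Almost level: the lower edge runs along row 470 with a thin shadow beneath. Easing down in small steps until the floor takes the load.

>>> drive_tool:
  rows:
    - [[0, -0.001, 0.004, 0, 255], [0, -0.002, 0.008, 0, 255], [0, -0.002, 0.008, 0, 255]]

```text
time: 15.6
position: [0.4799, -0.2031, 0.0518]
tool_rot: [-2.286, -2.153, -0.0]
ft_force: [-3.1, 1.9, 5.1]
grip_width: 0.041
```

>>> drive_tool:
  rows:
    - [[0, 0, 0.004, 0, 255], [0, 0, 0.008, 0, 255], [0, 0, 0.008, 0, 255]]

```text
time: 15.98
position: [0.4808, -0.2031, 0.0503]
tool_rot: [-2.287, -2.154, -0.002]
ft_force: [-2.6, 1.9, 10.1]
grip_width: 0.043
```

Run:
```python
from h import *
cams();rel([.512,-.203,.083],86.5)
cv2.imwrite("pics/s13.png",cv2.resize(C["side"]["img"][240:384,180:330],None,fx=5,fy=4,interpolation=cv2.INTER_CUBIC))
```

```text
pos [ 0.4808 -0.2031  0.0503] yaw 86.57 tilt z [ 0.001  0.001 -1.   ] F [-4.2  2.1 10.4] w 4.0 t 16.07
  cmd [ 0.0067  0.1038 -0.1088] spin 0.0004
```

View pics/s13.png

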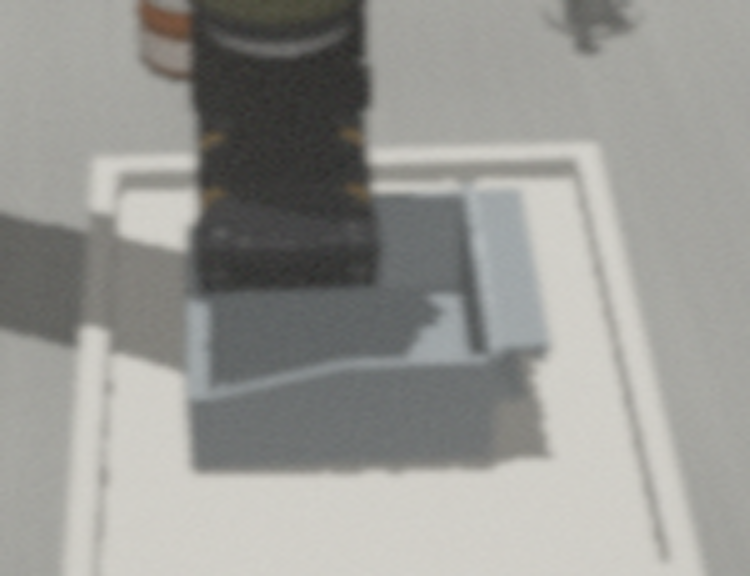

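The bin is flat on the tray floor with no gap at its lower edge. Opening the jaws and rising straight up.

>>> drive_tool:
  rows:
    - [[0, 0, -0.006, 0, 220], [0, 0, -0.006, 0, 180], [0, 0, -0.006, 0, 130], [0, 0, -0.006, 0, 110], [0, 0, -0.006, 0, 110], [0, 0, -0.006, 0, 110]]

```text
time: 16.82
position: [0.4802, -0.2033, 0.0508]
tool_rot: [-2.287, -2.154, -0.0]
ft_force: [-0.1, -0.1, -0.3]
grip_width: 0.547
```

>>> drive_tool:
  rows:
    - [[0, 0, -0.03, 0, 110], [0, 0, -0.1, 0, 110], [0, 0, -0.22, 0, 110], [0, 0, -0.4, 0, 60], [0, 0, -0.58, 0, 0], [0, 0, -0.7, 0, 0], [0, 0, -0.73, 0, 0]]

```text
time: 17.7
position: [0.4813, -0.204, 0.273]
tool_rot: [2.284, 2.151, 0.006]
ft_force: [-0.2, -1.1, 0.1]
grip_width: 0.928
```

>>> drive_tool:
  rows:
    - [[0.1, 0, 0, 0, 0], [0.25, 0, 0, 0, 0], [0.45, 0, 0, 0, 0], [0.63, 0, 0, 0, 0], [0.75, 0, 0, 0, 0], [0.8, 0, 0, 0, 0], [0.8, 0, 0, 0, 0]]

```text
time: 18.58
position: [0.4943, 0.036, 0.2692]
tool_rot: [-2.286, -2.155, 0.002]
ft_force: [-0.9, -0.7, -0.5]
grip_width: 1.0
```

Run:
```python
from h import *
cams();rel([.512,-.203,.083],86.5)
cv2.imwrite("pics/s14.png",C["side"]["img"]);cv2.imwrite("pics/t14.png",C["top"]["img"])
```

```text
pos [0.4946 0.0341 0.2697] yaw 86.42 tilt z [-0.    -0.001 -1.   ] F [-0.5 -0.3  0.3] w 87.1 t 18.68
  cmd [-0.7847  0.1076  0.6228] spin -0.0005
```

View pics/s14.png

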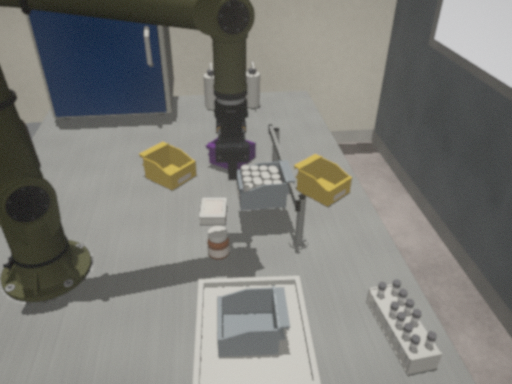

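View pics/t14.png

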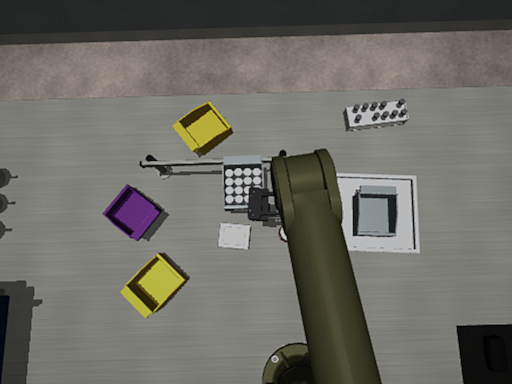

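The bin stands upright in the tray (top (376,212), side (252,318)). The stocked bin, jar and slide box look unmoved. One numeric check, then I'll hand in.

Run:
```python
from h import *
cams()
print("rim fl/fr",plane("top",(355,237),.063).round(3),plane("top",(396,237),.063).round(3),"bridge",plane("top",(360,186),.088).round(3),plane("top",(396,187),.088).round(3))
print("side bottom corners",plane("side",(220,356),.003).round(3),plane("side",(278,356),.003).round(3))
a=cv2.imread('pics/side0.png');b=C["side"]["img"]
d=cv2.absdiff(a,b).max(2);print("slide/jar diff",np.median(d[198:255,198:232]),"stocked",np.median(d[168:205,240:283]))
ctrl.close_job();rel([0.5,0,.3])
```

```text
rim fl/fr [ 0.43  -0.191  0.063] [ 0.427 -0.318  0.063] bridge [ 0.586 -0.213  0.088] [ 0.58  -0.324  0.088]
side bottom corners [ 0.435 -0.317  0.003] [ 0.559 -0.332  0.003]
slide/jar diff 8.0 stocked 8.0
the job is handed in; nothing more can be done
the job is handed in; nothing more can be done
```

The empty bin now stands upright inside the white tray, and the job is handed in at about 19 s of the 45 s allowed.

**How it came off:** The tool cannot tilt, so I pinched the +y side wall lightly and swung the front up along an arc. The bin turned in the pads, and about 2.5 N was felt on the tool. The swing measured 26°, and I then added about 2° more. With the grip firmed I lifted it 24 mm and drew it off to the front. In the tray I set the back edge down first, eased the front down to level, then opened the jaws and withdrew.

**Last checks:**
- **Position:** the underside spans about x 0.43–0.56 m, within the tray's inside of about 0.40–0.63 m. It spans about y -0.20 to -0.33 m, within about -0.12 to -0.40 m.
- **Other objects:** side pictures from before and after show no change at the stocked bin, jar or slide box beyond image noise.
- **Forces:** the highest reading was about 20 N, briefly, when the back edge touched the tray. The readings come at the ends of moves, so I have no peak values in between.
- **Disagreements:** some corners disagreed by 2–5 mm between the two views, which did not affect the grasp or placing. The tilt slipped from about 28° to 24.5° while carrying, and the lowering move corrected it.

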